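Find the blind hole of a spacer from the covered parts tray and present it hole-up

ROBOT

A 6-joint arm with a two-finger parallel gripper is mounted at the origin on the work surface. World frame = base frame: x ahead of the robot, y to its left, z up, the work surface at z = 0. Lengths are in m, angles in rad, forces in N, time in s.
With the tool pointing down it reaches from about 0.3 to 0.775 m from the base axis. Payload 14.6 kg.
Tool frame: the origin (TCP) lies at the centre of the arm's flange, where the gripper is bolted on; the fingertips stand 173 mm ahead of it and the grasp point (between the pads) lies 155 mm ahead of it (bot.tips_ahead is the distance from the TCP to the fingertips, in m); z points along the fingers, y is the line along which they close (so a half turn about z gives the same grasp; the last joint's range is limited). The gripper opens to 85 mm and grips with 20 to 120 N. Pads are 22 mm wide; open, the fingers measure 114 mm over their backs; the gripper's body (76 mm by 85 mm) begins 54 mm behind the grasp point. The pads swing forward as they close: fully open they stand 13 mm farther back than shut.
Start: joints at [1.228, 0.3, 1.521, -0, 1.321, -0.067], TCP at [0.15, 0.529, 0.405] pointing down, gripper open.
Joint ranges: [-3.03, 3.03], [-0.79, 2.21], [0.23, 2.52], [-1.04, 4.18], [0, 3.07], [-2.55, 2.55]. Speed limits (rad/s): [2.22, 2.22, 2.57, 3.14, 3.14, 3.14].

INTERFACE

Orientations are given as a rotation vector (axis times angle).
In Python, from cell import read_state, vision, order, bot gives the robot as it stands.
- The arm moves only by the tool send_rows, never from a script. Its argument "plan" is a list of rows, each a list of 5 numbers: the shift along the tool's x, y, z in m, then the turn about the tool's z in degrees, then the closure, from -1 (fully open) to 1 (shut), so that 0 is half open. A call has 1 to 8 rows; each row shifts and turns the commanded pose from where the row before left it, along the tool's axes as they then stand; what a row does not reach is not made up. A row lasts 1/8 s, in which the tool goes at most 62.5 mm and 10.7 degrees, less where a joint would pass 70% of its speed; a pose out of reach is approached as far as the arm can. A call with a gripper value outside its range is refused whole. The fingers move at their own pace and stop on an object; "force" is the grip in N (left out, the last holds). Time passes only in rows, so rows that do not move let the fingers close. It gives the time, the measured TCP pose, the force, the opening and the grip force at its end, in the units of the state.
- read_state(): the state, without advancing time (a new reading comes with each control period).
- vision.get_image(name): name is "scene" or "side" or "wrist"; returns (picture, depth): 384x512x3 uint8, blue, green, red; 384x512 float32, m along the optical axis (not along the pixel's ray), 0 where there is no reading.
- vision.calibration(name): a dict with "fov_y" (degrees; the focal length in pixels is half the picture's height over the tangent of half this angle, whatever the lens; pixels are square), "cx", "cy" (the principal point, pixels), "R" (3x3) and "t" (3): a world point X has camera coordinates R X + t; the wrist camera has in their place "T_tool_cam" (4x4, takes a point from camera to tool coordinates, whose origin is the TCP and whose axes are the flange's). Camera axes: x right, y down, z forward; pixel columns grow to the right and rows downward; lengths in m; the calibration is good to about 2 mm. A picture is of the moment at which its call begins: read the wrist's pose just before it. calibration takes no time and is no camera call.
- order.finish_job(): hands the job in; it is judged then, once.
Trained networks look in the newest picture that a camera, given by its name, has taken for a name from the list of things; names that differ only in an ending like _2 or _b are one class to them, and where a whole thing is asked for, a point or a joint stands for the part that bears it (a point fixed in the world has none). Each returns a list of dicts, best first, with "score" (0 to 1); they miss things now and then, are a little off and sometimes report something else, mostly with a low value. They report only what shows in the picture. A call takes as long as a camera call. They do not tell look-alikes from the thing itself.
- vision.find_in(camera, target): "position" ([x, y, z] in m, in the coordinates of the camera as it stood for that picture, good to about 4 mm: the middle of the surface that is visible of it).
- vision.outline_of(camera, target): "mask" (384x512 bool, what is visible of it).
- vision.place_of(camera, target): "position" ([x, y, z] in m, in the coordinates of the camera as it stood for that picture, good to about 4 mm: a listed point, or the origin of a listed thing).
The state is a dict: "clock": time; "joint_positions": joint angles; "joint_vel": joint speeds; "joint_efforts": joint torques, N m; "position": TCP position; "tcp_rot": TCP orientation; "force": force on the tool from outside, world axes, zero at the start; "ft_torque": the same for the moment, N m; "grip_width": opening from 0.0 (shut) to 1.0 (fully open); "grasp_force": force on a finger pad.
Only numpy, scipy, OpenCV 4.12 (cv2) and the standard library are available. Lean on these libraries where they do the work, as an engineer would, in place of code of your own. Each camera call takes 0.05 s, during which the arm holds its last target. There are 200 camera calls.

TASK

On the repair bench, lift the round metal dust cover off the parts tray by its knob and set it down beside the tray, knob up, flat on the bench. Then take the square aluminium spacer out of the tray, find which of its two ends has the blind hole, turn it so that this end faces straight up, and finish still holding it like that in the gripper, at rest, at least 10 cm above the bench and clear of everything else. Do not tip the cover over and leave the phone, the battery and the jar where they are.

Things in the scene. Friction and masses are not known exactly. Their poses are not given: they have to be found in the camera images.
- tray: round black tray fixed to the bench: disc 144 mm across, 6 thick, its top the floor, with an upright ring on it (outside 114 across, inside 108, 8 high, its top 14 mm above the bench). Origin: centre of the underside, at bench height; z up. The cover starts on the flange outside the ring; the spacer lies inside the ring.
- cover_knob (a point): centre of the black knob head (upright cylinder, 24 mm across, 24 high, thinner neck below) on the loose steel dust cover, an inverted round pan 130 mm across outside, 122 inside, 42 high, 0.15-0.3 kg. Its flat top is 20 mm below this point, its rim 62 mm below. z: the cover's up axis. Starts on the tray, rim 6 mm above the bench; lift it over 45 mm to clear the spacer.
- spacer_mid (a point): centre of the aluminium spacer, a bar 26 x 26 mm square, 58 long, 0.1 kg, lying on its side on the tray floor (centre 19 mm above the bench) under the cover, near the middle, turned any way. One end has a blind hole 15 mm across, 36 deep; the other is closed, else they look alike. x runs along it, out of the hole end (mouth 29 mm from here along +x); y, z are square to the sides.
- phone: bystander: black phone lying flat, 72 x 150 x 9 mm, origin at the centre of its underside, long side along its y
- flux_jar: bystander: small amber jar standing upright, 48 mm across, 45 mm high, origin at the centre of its underside
- battery: bystander: flat grey battery pack, 60 x 90 x 12 mm, origin at the centre of its underside, long side along its y
Things that resemble listed ones, but are neither listed nor needed, are in the scene too. Leave any pink look-alike of the tray alone. Of the things like the part that bears cover_knob, leave any that is brown; of the rest the smaller one is meant.

How it is judged:
By the outcome, as a careful person would: the job done as asked, in the order asked, and still so for the second after the job is handed in, while the arm keeps its last pose, push and grip.
It also fails if it takes over 61 s, if anything falls off the work surface, if the arm or the gripper's body presses on something with over 40 N, if the wrist force passes 120 N, or if a joint passes its speed limit or range.

## Working session

There is one attempt and no reset: what is moved stays moved. The work goes in short steps, Python scripts to look and compute and a tool call to move; the robot and the scene stay as the last step left them, time stands still between calls to the robot, and variables do not carry over. Pictures are saved under pics/ and viewed, at most 10 in all, crops included, and the job is handed in when it is done.

Besides the shell and the picture viewer there is one more tool, called after "Request:" by a JSON object that holds its "fn" and its "kwargs", one argument or row to a line. send_rows: Moves the arm, as the interface text tells. Its arguments: {"type":"object","properties":{"plan":{"type":"array"},"force":{"type":"number"}},"required":["plan"]}

```bash
mkdir -p pics
cat > h.py <<'E'
import numpy as np, cv2
from cell import read_state, vision, order, bot
from scipy.spatial.transform import Rotation as Ro
def pose():
    s=read_state(); T=np.eye(4); T[:3,:3]=Ro.from_rotvec(s["tcp_rot"]).as_matrix(); T[:3,3]=s["position"]; return T
def camT(name,P=None):
    c=vision.calibration(name)
    if "T_tool_cam" in c: return (pose() if P is None else P)@np.array(c["T_tool_cam"])
    T=np.eye(4); R=np.array(c["R"]); T[:3,:3]=R.T; T[:3,3]=-R.T@np.array(c["t"]); return T
def w(name,p,P=None): return (camT(name,P)@np.append(p,1))[:3]
def cloud(name,d,P=None):
    c=vision.calibration(name); f=d.shape[0]/2/np.tan(np.radians(c["fov_y"])/2)
    v,u=np.mgrid[:d.shape[0],:d.shape[1]]
    X=np.stack([(u-c["cx"])/f*d,(v-c["cy"])/f*d,d],-1); T=camT(name,P)
    return X@T[:3,:3].T+T[:3,3]
E
python3 - <<'E'
from h import *
np.set_printoptions(precision=3,suppress=True)
print(pose()); 
for n in ["scene","side","wrist"]:
    c=vision.calibration(n); print(n,{k:v for k,v in c.items() if k in("fov_y","cx","cy")},camT(n)[:3].round(2).tolist())
ims=[]
for n in ["scene","side","wrist"]:
    im,d=vision.get_image(n); ims.append(im)
    for t in ["tray","cover_knob","phone","flux_jar","battery"]:
        for r in vision.place_of(n,t): print(n,t,round(r["score"],2),w(n,r["position"]))
cv2.imwrite("pics/a.png",cv2.resize(np.hstack(ims[:2]),(800,300))); cv2.imwrite("pics/b.png",ims[2])
cv2.imwrite("pics/a1.png",ims[0]);print(read_state()["clock"], read_state()["tcp_rot"])
E
```

```text
[[-0.962  0.272 -0.     0.15 ]
 [ 0.272  0.962 -0.001  0.529]
 [ 0.    -0.001 -1.     0.404]
 [ 0.     0.     0.     1.   ]]
scene {'fov_y': 54.391877599608534, 'cx': 251.825524514112, 'cy': 191.24398136554342} [[-0.77, 0.38, -0.51, 1.06], [0.64, 0.47, -0.61, 0.72], [0.01, -0.8, -0.6, 0.71]]
side {'fov_y': 57.177971778601744, 'cx': 250.97417212317038, 'cy': 184.25888790900683} [[1.0, -0.05, 0.06, 0.46], [-0.07, -0.77, 0.64, -0.42], [0.01, -0.64, -0.77, 0.7]]
wrist {'fov_y': 69.39578512276766, 'cx': 257.4953504661106, 'cy': 192.93504377072085} [[0.27, 0.92, 0.29, 0.08], [0.96, -0.26, -0.08, 0.55], [-0.0, 0.3, -0.95, 0.38]]
scene tray 0.81 [0.295 0.224 0.002]
scene tray 0.73 [ 0.509  0.146 -0.003]
scene tray 0.29 [0.511 0.15  0.066]
scene cover_knob 0.87 [0.516 0.15  0.064]
scene cover_knob 0.65 [0.654 0.424 0.089]
scene phone 0.65 [ 0.745  0.022 -0.001]
scene flux_jar 0.81 [ 0.732  0.24  -0.004]
scene battery 0.77 [ 0.733 -0.247  0.001]
side tray 0.64 [0.302 0.231 0.   ]
side tray 0.58 [ 0.448  0.361 -0.001]
side cover_knob 0.87 [0.658 0.426 0.091]
side cover_knob 0.81 [0.515 0.149 0.067]
side cover_knob 0.76 [ 0.329 -0.189  0.057]
side phone 0.61 [0.748 0.026 0.002]
side flux_jar 0.52 [ 0.733  0.235 -0.001]
side battery 0.75 [ 0.735 -0.242  0.   ]
wrist tray 0.85 [0.3   0.227 0.004]
0.9 [0.432 3.112 0.   ]
```

View pics/a.png

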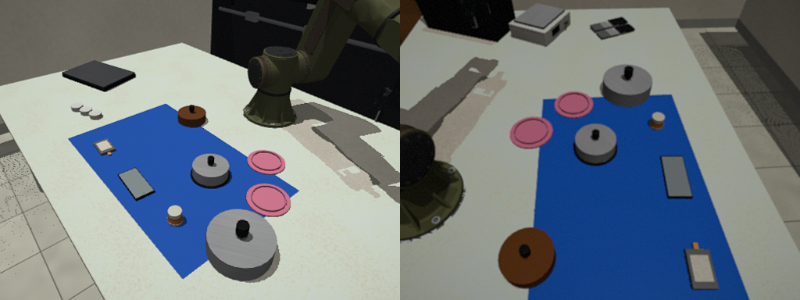

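Run:
```python
from h import *
np.set_printoptions(precision=3,suppress=True)
im,d=vision.get_image("scene"); X=cloud("scene",d)
im2,d2=vision.get_image("side"); X2=cloud("side",d2)
for A in (X,X2):
  for k in ((0.515,0.15),(0.656,0.425),(.329,-.189)):
    r=np.hypot(A[...,0]-k[0],A[...,1]-k[1]); m=(r<.12)&(A[...,2]>0.012)
    p=A[m]; print(k,m.sum(),p.min(0),p.max(0), np.median(p[p[:,2]>p[:,2].max()-.004],0))
    print(np.histogram(p[:,2],bins=np.arange(0.01,.13,.01))[0])
```

```text
(0.515, 0.15) 1526 [0.451 0.083 0.012] [0.58  0.212 0.08 ] [0.514 0.148 0.077]
[  94  121  125 1096   14   27   49    0    0    0    0]
(0.656, 0.425) 6420 [0.563 0.335 0.012] [0.75  0.522 0.107] [0.656 0.429 0.104]
[ 186  237  238  248 4973  194   45   53   55  191    0]
(0.329, -0.189) 749 [ 0.265 -0.257  0.012] [ 0.395 -0.125  0.074] [ 0.331 -0.193  0.071]
[ 68  90 390 150  15  23  13   0   0   0   0]
(0.515, 0.15) 2079 [0.448 0.08  0.012] [0.576 0.212 0.081] [0.512 0.145 0.079]
[  96  130  120 1614   17   24   74    4    0    0    0]
(0.656, 0.425) 2672 [0.561 0.332 0.012] [0.747 0.519 0.107] [0.654 0.425 0.105]
[ 126  162  159  173 1478  404   26   32   36   76    0]
(0.329, -0.189) 4394 [ 0.261 -0.257  0.012] [ 0.391 -0.127  0.077] [ 0.328 -0.192  0.074]
[  85  110  977 3019   30   28  145    0    0    0    0]
```

Three knobbed covers show: the small steel one at about (210,168) left and (596,145) right is on the tray at (0.514, 0.148). The large steel one, the brown one and the two pink trays are to be left alone.

Request:
{"fn": "send_rows", "kwargs": {
  "plan": [
    [-0.038,-0.0224,0,0,-1],
    [-0.038,-0.0224,0,0,-1],
    [-0.038,-0.0224,0,0,-1],
    [-0.038,-0.0224,0,0,-1],
    [-0.038,-0.0224,0,0,-1],
    [-0.038,-0.0224,0,0,-1],
    [-0.038,-0.0224,0,0,-1],
    [-0.038,-0.0224,0,0,-1]
  ]
}}

```text
clock: 2.0
position: [0.3943, 0.2728, 0.4049]
tcp_rot: [0.432, 3.111, 0.0]
force: [0.4, 0.9, -0.5]
grip_width: 1.002
grasp_force: 0.0
```

Request:
{"fn": "send_rows", "kwargs": {
  "plan": [
    [-0.038,-0.0224,0.01,0,-1],
    [-0.038,-0.0224,0.02,0,-1],
    [-0.038,-0.0224,0.03,0,-1],
    [-0.036,-0.022,0.02,0,-1],
    [0,0,0,0,-1]
  ]
}}

```text
clock: 2.62
position: [0.5145, 0.1455, 0.3229]
tcp_rot: [-0.436, -3.109, 0.002]
force: [0.0, 0.1, 0.8]
grip_width: 1.005
grasp_force: 0.0
```

```bash
cat >> h.py <<'E'
np.set_printoptions(precision=4,suppress=True)
def tool(delta,P=None): return (pose() if P is None else P)[:3,:3].T@np.array(delta)
E
python3 - <<'E'
from h import *
P=pose(); im,d=vision.get_image("wrist"); X=cloud("wrist",d,P)
for r in vision.place_of("wrist","cover_knob"): print(r["score"],w("wrist",r["position"],P))
r=np.hypot(X[...,0]-.514,X[...,1]-.147); m=(r<.03)&(X[...,2]>.07)&(X[...,2]<.09)
p=X[m]; c,rad=cv2.minEnclosingCircle(p[:,:2].astype(np.float32)); print(m.sum(),c,rad,p[:,2].max(),np.median(p,0))
t=np.array([*c,0]); t[2]=P[2,3]; print(P, tool(t-P[:3,3],P))
cv2.imwrite("pics/c.png",im)
E
```

```text
0.56 [0.5109 0.148  0.0672]
698 (0.5110268592834473, 0.14716944098472595) 0.012080950662493706 0.08375674212806747 [0.5093 0.1475 0.0815]
[[-0.9614  0.2751 -0.0027  0.5145]
 [ 0.2751  0.9614 -0.0007  0.1455]
 [ 0.0024 -0.0014 -1.      0.3229]
 [ 0.      0.      0.      1.    ]] [0.0039 0.0007 0.    ]
```

Request:
{"fn": "send_rows", "kwargs": {
  "plan": [
    [0.002,0.001,0.03,0,-1],
    [0,0,0.03,0,-1],
    [0,0,0.025,0,-1],
    [0,0,0.011,0,-1],
    [0,0,0,0,1],
    [0,0,0,0,1],
    [0,0,0,0,1],
    [0,0,0,0,1]
  ],
  "force": 50
}}

```text
clock: 3.72
position: [0.512, 0.1489, 0.2296]
tcp_rot: [0.432, 3.111, 0.001]
force: [-1.8, 1.2, 6.0]
grip_width: 0.264
grasp_force: 48.7
```

Request:
{"fn": "send_rows", "kwargs": {
  "plan": [
    [0,0,-0.01,0,1],
    [0,0,-0.03,0,1],
    [0,0,-0.03,0,1],
    [0,0,-0.02,0,1],
    [0,0,0,0,1]
  ]
}}

```text
clock: 4.35
position: [0.5119, 0.1488, 0.3203]
tcp_rot: [0.432, 3.109, 0.001]
force: [0.0, 0.6, -2.4]
grip_width: 0.259
grasp_force: 49.2
```

Request:
{"fn": "send_rows", "kwargs": {
  "plan": [
    [-0.003,-0.014,0,0,1],
    [-0.008,-0.036,0,0,1],
    [-0.01,-0.044,0,0,1],
    [-0.01,-0.044,0,0,1],
    [-0.01,-0.04,0,0,1],
    [-0.005,-0.026,0,0,1],
    [0,0,0,0,1],
    [0,0,0,0,1]
  ]
}}

```text
clock: 5.35
position: [0.5003, -0.0601, 0.318]
tcp_rot: [-0.432, -3.11, -0.0]
force: [-0.2, -0.4, -2.7]
grip_width: 0.264
grasp_force: 49.4
```

Run:
```python
from h import *
s=read_state(); print(s["position"],s["force"],s["grip_width"],s["clock"])
im,d=vision.get_image("side"); X=cloud("side",d)
im2,d2=vision.get_image("scene"); X2=cloud("scene",d2)
for A in(X,X2):
  r=np.hypot(A[...,0]-.5,A[...,1]+.06); m=(r<.08)&(A[...,2]>.02)&(A[...,2]<.16)
  print(np.histogram(A[m][:,2],bins=np.arange(0.02,.17,.01))[0])
for n in("side","scene"):
  for r in vision.place_of(n,"spacer_mid"): print(n,r["score"],w(n,r["position"]))
  for r in vision.place_of(n,"tray"): print(n,r["score"],w(n,r["position"]))
a=cv2.resize(im[60:260,180:380],(400,400),interpolation=cv2.INTER_CUBIC);b=cv2.resize(im2[120:320,180:380],(400,400),interpolation=cv2.INTER_CUBIC)
cv2.imwrite("pics/d.png",np.hstack([a,b]))
```

```text
[ 0.5003 -0.0601  0.318 ] [-0.2131 -0.4224 -2.6841] 0.2635690297302899 5.35
[   0    0    0    0    0    0    0   84  150  159  167 2593   10   30
    0]
[  0   0   0   0   0   0   0  91 118 129 122 709  16  33   0]
side 0.74 [ 0.5034 -0.0605  0.1511]
side 0.6 [0.5125 0.1456 0.0019]
side 0.56 [0.3026 0.2302 0.0001]
scene 0.73 [0.5127 0.1573 0.0157]
scene 0.79 [ 0.5092  0.1478 -0.0018]
scene 0.74 [ 0.4403  0.3596 -0.0058]
scene 0.65 [0.299  0.229  0.0006]
```

View pics/d.png

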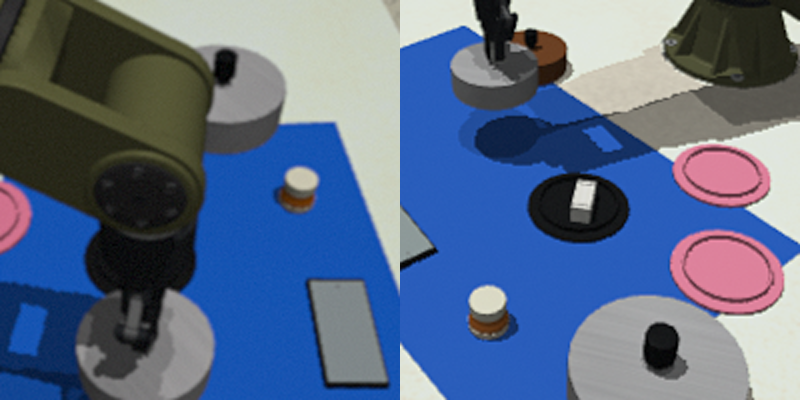

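The cover hangs level in the gripper. On the right picture the spacer lies on the tray at about (583,200), and its camera-side end looks closed. Next I lower the cover onto the bench.

Request:
{"fn": "send_rows", "kwargs": {
  "plan": [
    [0,0,0.03,0,1],
    [0,0,0.03,0,1],
    [0,0,0.02,0,1],
    [0,0,0.008,0,1],
    [0,0,0.003,0,1],
    [0,0,0.002,0,1],
    [0,0,0,0,1]
  ]
}}

```text
clock: 6.52
position: [0.5007, -0.06, 0.2261]
tcp_rot: [0.432, 3.111, -0.0]
force: [-0.3, -0.1, -2.1]
grip_width: 0.263
grasp_force: 49.4
```

Request:
{"fn": "send_rows", "kwargs": {
  "plan": [
    [0,0,0.0015,0,1],
    [0,0,0.0015,0,1],
    [0,0,0,0,1]
  ]
}}

```text
clock: 6.9
position: [0.5007, -0.06, 0.2236]
tcp_rot: [0.432, 3.111, -0.0]
force: [-4.9, -0.4, 10.4]
grip_width: 0.26
grasp_force: 51.0
```

Request:
{"fn": "send_rows", "kwargs": {
  "plan": [
    [0,0,0,0,-1],
    [0,0,0,0,-1],
    [0,0,0,0,-1],
    [0,0,0,0,-1],
    [0,0,-0.02,0,-1],
    [0,0,-0.05,0,-1],
    [0,0,-0.05,0,-1],
    [0,0,-0.05,0,-1]
  ]
}}

```text
clock: 7.9
position: [0.5003, -0.0599, 0.3944]
tcp_rot: [0.432, 3.112, 0.0]
force: [-0.2, 0.8, -0.2]
grip_width: 0.999
grasp_force: 0.0
```

Request:
{"fn": "send_rows", "kwargs": {
  "plan": [
    [0.012,0.05,0,0,-1],
    [0.012,0.05,0,0,-1],
    [0.012,0.05,0,0,-1],
    [0.012,0.05,0,0,-1],
    [0,0,0,0,-1]
  ]
}}

```text
clock: 8.52
position: [0.5086, 0.1482, 0.3924]
tcp_rot: [-0.426, -3.112, -0.0]
force: [-0.7, -0.3, -0.8]
grip_width: 0.997
grasp_force: 0.0
```

Run:
```python
from h import *
P=pose(); im,d=vision.get_image("wrist"); X=cloud("wrist",d,P); print(P[:3,3])
for r in vision.place_of("wrist","spacer_mid"): print(r["score"],w("wrist",r["position"],P))
r=np.hypot(X[...,0]-.511,X[...,1]-.148); m=(r<.055)&(X[...,2]>.026)&(X[...,2]<.045)
p=X[m]; b=cv2.minAreaRect((p[:,:2]*1000).astype(np.float32)); print(m.sum(),b,np.median(p[:,2]))
print(np.argwhere(m).mean(0))
s,ds=vision.get_image("side"); A=cloud("side",ds)
r=np.hypot(A[...,0]-.5,A[...,1]+.06); q=A[(r<.055)&(r>.02)&(A[...,2]>.03)]; print("cover top",np.median(q,0), np.linalg.lstsq(np.c_[q[:,:2]-q[:,:2].mean(0),np.ones(len(q))],q[:,2],rcond=None)[0])
c=np.argwhere(m).mean(0).astype(int); v0=max(c[0]-75,0);u0=max(c[1]-75,0)
a=cv2.resize(im[v0:v0+150,u0:u0+150],(400,400),interpolation=cv2.INTER_CUBIC);b=cv2.resize(s[60:260,180:380],(400,400),interpolation=cv2.INTER_CUBIC)
cv2.imwrite("pics/e.png",np.hstack([a,b]))
```

```text
[0.5086 0.1482 0.3924]
0.58 [0.5079 0.1598 0.0216]
1037 ((511.3336181640625, 157.00909423828125), (58.02522277832031, 26.43297576904297), 39.32967758178711) 0.03364121574242984
[172.2989 265.8149]
cover top [ 0.4989 -0.0649  0.0408] [-0.0001 -0.0007  0.0408]
```

View pics/e.png

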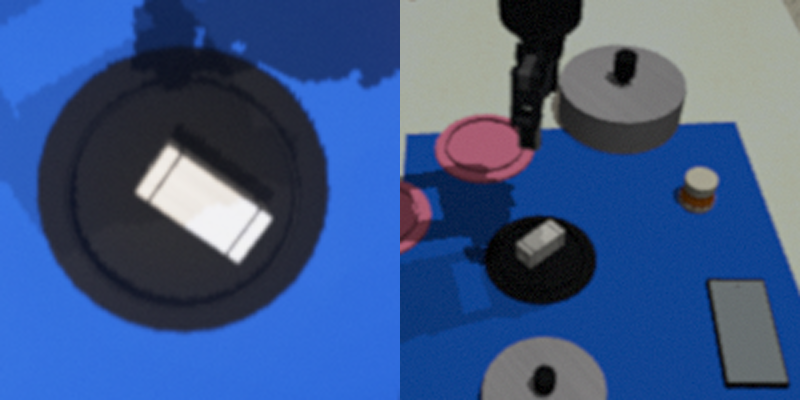

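Request:
{"fn": "send_rows", "kwargs": {
  "plan": [
    [0.026,-0.0355,0.023,0,-1],
    [0.026,-0.0355,0.023,0,-1],
    [0.026,-0.0355,0.023,0,-1],
    [0.026,-0.0355,0.023,0,-1],
    [0,0,0,-9.2,-1],
    [0,0,0,-9.2,-1],
    [0,0,0,-9.2,-1],
    [0,0,0,-9.2,-1]
  ]
}}

```text
clock: 9.68
position: [0.37, 0.0362, 0.3008]
tcp_rot: [-0.578, 3.088, -0.0]
force: [0.0, 0.2, 0.1]
grip_width: 1.001
grasp_force: 0.0
```

Request:
{"fn": "send_rows", "kwargs": {
  "plan": [
    [0,0,0,-9.2,-1],
    [0,0,0,-9,-1],
    [0,0,0,0,-1],
    [0,0,0,0,-1]
  ]
}}

```text
clock: 10.18
position: [0.3701, 0.0368, 0.3008]
tcp_rot: [-1.047, 2.962, -0.0]
force: [0.0, 0.1, -0.4]
grip_width: 1.0
grasp_force: 0.0
```

Run:
```python
from h import *
P=pose(); im,d=vision.get_image("wrist"); X=cloud("wrist",d,P); print(P, read_state()["joint_positions"])
r=np.hypot(X[...,0]-.511,X[...,1]-.152); m=(r<.055)&(X[...,2]>.026)&(X[...,2]<.045)
p=X[m]; b=cv2.minAreaRect((p[:,:2]*1000).astype(np.float32)); print(m.sum(),b,np.median(p[:,2]))
c=np.argwhere(m).mean(0).astype(int); print(c); v0=max(min(c[0]-50,284),0);u0=c[1]-50
cv2.imwrite("pics/f.png",np.hstack([cv2.resize(im[v0:v0+100,u0:u0+100],(400,400),interpolation=cv2.INTER_CUBIC),cv2.resize(im,(400,400))]))
```

```text
[[-0.7778 -0.6285  0.0002  0.3701]
 [-0.6285  0.7778 -0.0001  0.0368]
 [-0.0001 -0.0002 -1.      0.3008]
 [ 0.      0.      0.      1.    ]] [ 0.0007  0.0311  2.1016  0.      1.0087 -2.2505]
21 ((489.465087890625, 137.40628051757812), (2.0816731452941895, 23.028663635253906), 40.091392517089844) 0.027446892426752717
[330 256]
```

View pics/f.png

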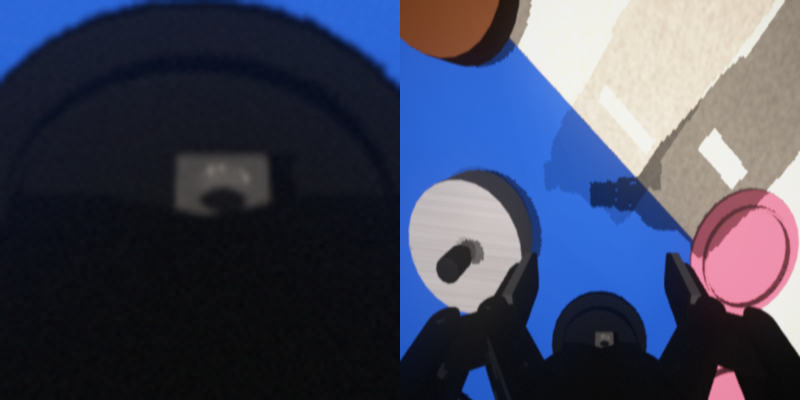

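On the wrist view (left half, about (225,195)) the end facing the robot shows a dark round hole. So the hole end points along (-0.775, -0.632), and the far end is the closed one. The tool only turns about the vertical, so I'll grip the bar near its hole end and stand it up by pushing the closed end against the fixed ring.

Request:
{"fn": "send_rows", "kwargs": {
  "plan": [
    [-0.03,0.001,0,0,-1],
    [-0.05,0.001,0,0,-1],
    [-0.045,0.001,0.01,0,-1],
    [-0.03,0.0015,0.03,0,-1],
    [0,0,0.03,0,-1],
    [0,0,0.03,0,-1],
    [0,0,0.018,0,-1],
    [0,0,0,0,-1]
  ]
}}

```text
clock: 11.22
position: [0.4873, 0.1385, 0.182]
tcp_rot: [1.052, -2.958, -0.0]
force: [0.0, -0.9, 0.6]
grip_width: 1.001
grasp_force: 0.0
```

Request:
{"fn": "send_rows", "kwargs": {
  "plan": [
    [0,0,0,0,1],
    [0,0,0,0,1],
    [0,0,0,0,1],
    [0,0,0,0,1]
  ],
  "force": 25
}}

```text
clock: 11.72
position: [0.4875, 0.1387, 0.1833]
tcp_rot: [-1.053, 2.959, -0.0]
force: [-2.5, -0.9, 5.7]
grip_width: 0.294
grasp_force: 25.5
```

Request:
{"fn": "send_rows", "kwargs": {
  "plan": [
    [0,0,-0.003,0,1],
    [0,0,-0.002,0,1],
    [-0.004,-0.003,0,0,1],
    [-0.004,-0.004,0,0,1],
    [-0.004,0,0,0,1],
    [0,0,0,0,1]
  ]
}}

```text
clock: 12.48
position: [0.5013, 0.1409, 0.1875]
tcp_rot: [1.054, -2.959, -0.0]
force: [0.1, -0.1, -1.2]
grip_width: 0.299
grasp_force: 24.8
```

Run:
```python
from h import *
s,ds=vision.get_image("scene"); A=cloud("scene",ds)
m=(np.hypot(A[...,0]-.511,A[...,1]-.148)<.055)&(A[...,2]>.018)&(A[...,2]<.045)
c=np.argwhere(m).mean(0).astype(int); print(c)
q=A[m]; u=np.array([.7778,.6285,0]); v=np.array([-.6285,.7778,0]); o=[.511,.148,0]
print(np.c_[(q-o)@u,(q-o)@v,q[:,2]][::6])
cv2.imwrite("pics/g.png",cv2.resize(s[c[0]-50:c[0]+50,c[1]-50:c[1]+50],(500,500),interpolation=cv2.INTER_CUBIC))
```

```text
[218 268]
[[-0.0142 -0.0139  0.044 ]
 [-0.0057 -0.0264  0.0379]
 [-0.0079  0.0236  0.0449]
 [-0.0096 -0.0128  0.0335]
 [-0.0014 -0.0199  0.0353]
 [-0.0037 -0.0034  0.0364]
 [-0.0067  0.0186  0.0378]
 [-0.0032 -0.0172  0.0307]
 [-0.0026 -0.0003  0.0342]
 [-0.0025  0.0164  0.0372]
 [-0.0012 -0.0168  0.0287]
 [ 0.0019  0.0004  0.0344]
 [-0.0017  0.0167  0.0344]
 [-0.002  -0.0197  0.0239]
 [ 0.0063  0.0012  0.0346]
 [-0.0007  0.017   0.0316]
 [ 0.0098 -0.0121  0.0315]
 [ 0.0087  0.0044  0.0336]
 [-0.0046  0.0195  0.0251]
 [ 0.0174 -0.0054  0.0356]
 [ 0.013   0.0106  0.0347]
 [ 0.0221 -0.0128  0.0346]
 [ 0.0188  0.0032  0.0347]
 [ 0.0005  0.0176  0.0217]
 [ 0.0233  0.0012  0.0345]
 [ 0.0283 -0.0089  0.0334]
 [ 0.0216  0.0066  0.0305]
 [ 0.0323 -0.0055  0.0338]
 [ 0.0269  0.0102  0.0321]
 [ 0.0377 -0.0019  0.0356]
 [ 0.015   0.0116  0.0184]
 [ 0.0396 -0.0015  0.0338]
 [ 0.0481 -0.0137  0.0354]
 [ 0.0438  0.0019  0.0345]
 [ 0.0494 -0.0107  0.0335]
 [ 0.0466  0.0051  0.034 ]
 [ 0.0497 -0.0078  0.0307]
 [ 0.0498  0.0084  0.0339]
 [ 0.0508 -0.0021  0.0292]
 [ 0.0495 -0.0131  0.0222]
 [ 0.0495  0.0032  0.0254]
 [ 0.0491 -0.0049  0.0198]
 [ 0.0454  0.0109  0.0196]]
```

View pics/g.png

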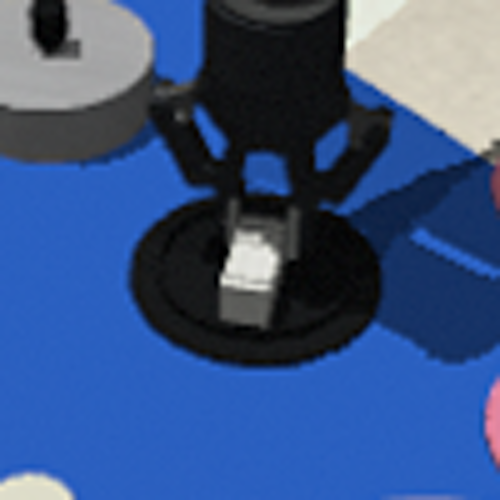

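The picture shows the bar in the pads, with its closed end at about (247,305), near the ring. I'll lift to see whether it swings by itself.

Request:
{"fn": "send_rows", "kwargs": {
  "plan": [
    [0.003,0,-0.01,0,1],
    [0,0,-0.02,0,1],
    [0,0,0,0,1]
  ],
  "force": 20
}}

```text
clock: 12.9
position: [0.499, 0.1389, 0.2193]
tcp_rot: [-1.053, 2.957, -0.001]
force: [-0.4, 0.1, -0.5]
grip_width: 0.297
grasp_force: 24.8
```

```bash
cat >> h.py <<'E'
u=np.array([.7778,.6285,0]); v=np.array([-.6285,.7778,0])
def prof(cam="scene",o=(.511,.148,0),zlo=.012,zhi=.12):
    s,d=vision.get_image(cam); A=cloud(cam,d)-np.array(o); a=A@u; b=A@v; z=A[...,2]
    t=pose()[:3,3]-np.array(o); 
    m=(abs(b-t@v)<.009)&(a>-.06)&(a<.09)&(z>zlo)&(z<zhi); print("tcp u,v,z",t@u,t@v,t[2])
    q=np.c_[a[m],z[m]]; q=q[np.argsort(-q[:,1])]
    for lo in np.arange(zlo,zhi,.004):
        k=(q[:,1]>=lo)&(q[:,1]<lo+.004)
        if k.any(): print("z%.3f a %.3f..%.3f n%d"%(lo,q[k,0].min(),q[k,0].max(),k.sum()))
    return s
E
python3 - <<'E'
from h import *
prof()
E
```

```text
tcp u,v,z -0.01527459512632637 0.0005930174282478945 0.2182920382291128
z0.012 a 0.057..0.060 n3
z0.040 a 0.045..0.048 n8
z0.044 a 0.044..0.049 n6
z0.048 a 0.045..0.049 n6
z0.052 a 0.045..0.048 n8
z0.056 a 0.044..0.046 n8
z0.060 a -0.015..0.047 n22
z0.064 a -0.011..0.047 n81
z0.068 a 0.014..0.028 n2
z0.116 a -0.006..-0.004 n5
```

Request:
{"fn": "send_rows", "kwargs": {
  "plan": [
    [0,0,0.02,0,1],
    [0,0,0.009,0,1],
    [-0.003,0,0,0,1],
    [-0.003,0,0,0,1],
    [-0.003,0,0,0,1]
  ],
  "force": 20
}}

```text
clock: 13.58
position: [0.506, 0.1447, 0.1891]
tcp_rot: [-1.054, 2.959, -0.0]
force: [-8.2, -9.3, 2.7]
grip_width: 0.296
grasp_force: 25.2
```

Request:
{"fn": "send_rows", "kwargs": {
  "plan": [
    [-0.003,0,-0.001,0,1],
    [-0.003,0,-0.002,0,1],
    [-0.003,0,-0.002,0,1],
    [0,0,0,0,1]
  ]
}}

```text
clock: 14.08
position: [0.5118, 0.1488, 0.1931]
tcp_rot: [1.051, -2.953, 0.002]
force: [-15.3, -20.7, 7.5]
grip_width: 0.297
grasp_force: 29.7
```

Run:
```python
from h import *
prof()
```

```text
tcp u,v,z 0.001062777560724351 0.0001450413766836099 0.1931220060451066
z0.012 a -0.051..0.060 n11
z0.016 a 0.055..0.057 n5
z0.020 a 0.055..0.059 n5
z0.024 a 0.055..0.058 n7
z0.028 a 0.056..0.058 n6
z0.032 a 0.025..0.059 n30
z0.036 a -0.002..0.058 n69
z0.040 a 0.002..0.026 n10
z0.088 a 0.008..0.009 n2
z0.092 a 0.010..0.012 n5
z0.096 a 0.008..0.015 n10
z0.100 a 0.008..0.020 n8
z0.104 a 0.010..0.016 n9
z0.108 a 0.010..0.019 n4
z0.112 a 0.008..0.018 n8
z0.116 a 0.009..0.018 n8
```

Request:
{"fn": "send_rows", "kwargs": {
  "plan": [
    [0.005,0,0.001,0,1],
    [0.005,0,0.001,0,1],
    [0.002,0,0,0,-0.2],
    [0,0,0,0,-0.2],
    [0,0,0,0,-0.2],
    [0,0,-0.01,0,-0.2],
    [0,0,-0.01,0,-0.2]
  ],
  "force": 20
}}

```text
clock: 15.0
position: [0.5035, 0.1428, 0.2126]
tcp_rot: [-1.054, 2.959, -0.0]
force: [0.6, -0.8, 0.4]
grip_width: 0.598
grasp_force: 0.0
```

Run:
```python
from h import *
prof()
s,d=vision.get_image("scene"); A=cloud("scene",d); m=(np.hypot(A[...,0]-.515,A[...,1]-.152)<.06)&(A[...,2]>.029)&(A[...,2]<.036)
q=A[m]; b=cv2.minAreaRect((q[:,:2]*1000).astype(np.float32)); print(b); o=np.array([b[0][0]/1e3-.511,b[0][1]/1e3-.148,0]); print(o@u,o@v)
```

```text
tcp u,v,z -0.008799191092243261 0.00047253146908921847 0.21387080109142398
z0.012 a -0.052..0.058 n10
z0.016 a 0.045..0.051 n9
z0.020 a 0.047..0.048 n6
z0.024 a -0.013..0.050 n24
z0.028 a -0.010..0.049 n80
z0.108 a -0.003..-0.000 n3
z0.112 a -0.001..0.003 n8
z0.116 a 0.000..0.004 n9
((526.7291259765625, 159.42333984375), (60.22380065917969, 25.798599243164062), 38.14925003051758)
0.019413683276367204 -0.0010006819458007695
```

Request:
{"fn": "send_rows", "kwargs": {
  "plan": [
    [0.006,0,0,0,-0.2],
    [0,0,0.009,0,-0.2],
    [0,0,0.008,0,-0.2],
    [0,0,0,0,1],
    [0,0,0,0,1],
    [0,0,0,0,1],
    [0,0,0,0,1]
  ],
  "force": 20
}}

```text
clock: 15.98
position: [0.4988, 0.139, 0.1948]
tcp_rot: [-1.054, 2.959, -0.0]
force: [0.4, 1.0, -0.9]
grip_width: 0.291
grasp_force: 20.4
```

Request:
{"fn": "send_rows", "kwargs": {
  "plan": [
    [0,0,-0.01,0,1],
    [0,0,-0.01,0,1],
    [0,0,0,0,1]
  ]
}}

```text
clock: 16.35
position: [0.499, 0.139, 0.2159]
tcp_rot: [-1.053, 2.958, -0.0]
force: [-0.5, -1.8, -0.5]
grip_width: 0.291
grasp_force: 20.4
```

Run:
```python
from h import *
prof()
```

```text
tcp u,v,z -0.01514610831403759 0.0005786470862893848 0.21525870126227373
z0.012 a 0.057..0.057 n1
z0.020 a 0.047..0.047 n1
z0.024 a 0.046..0.049 n7
z0.028 a 0.045..0.049 n6
z0.032 a 0.047..0.051 n7
z0.036 a 0.047..0.050 n8
z0.040 a 0.046..0.049 n8
z0.044 a 0.036..0.050 n10
z0.048 a -0.009..0.050 n85
z0.052 a -0.008..0.044 n9
z0.112 a -0.008..-0.005 n4
z0.116 a -0.005..-0.003 n7
```

Request:
{"fn": "send_rows", "kwargs": {
  "plan": [
    [0,0,0.012,0,1],
    [-0.004,0,0,0,1],
    [-0.004,0,0,0,1],
    [-0.003,0,-0.003,0,1],
    [-0.003,0,-0.004,0,1],
    [-0.003,0,-0.004,0,1],
    [0,0,0,0,1]
  ]
}}

```text
clock: 17.27
position: [0.5121, 0.1496, 0.2138]
tcp_rot: [1.054, -2.959, 0.001]
force: [-3.0, -3.5, 0.6]
grip_width: 0.289
grasp_force: 25.0
```

Run:
```python
from h import *
prof()
```

```text
tcp u,v,z 0.0017319239231839605 0.000586625106284825 0.21366107614603452
z0.012 a -0.050..0.059 n10
z0.016 a 0.056..0.057 n4
z0.020 a 0.056..0.059 n6
z0.024 a 0.058..0.060 n5
z0.028 a 0.058..0.060 n6
z0.032 a 0.050..0.061 n8
z0.036 a 0.029..0.063 n38
z0.040 a 0.022..0.049 n27
z0.044 a 0.005..0.032 n34
z0.048 a 0.006..0.018 n13
z0.108 a 0.010..0.011 n2
z0.112 a 0.010..0.012 n6
z0.116 a 0.011..0.014 n6
```

Request:
{"fn": "send_rows", "kwargs": {
  "plan": [
    [-0.004,0,-0.001,0,1],
    [-0.0035,0,-0.002,0,1],
    [-0.0035,0,-0.003,0,1],
    [-0.0035,0,-0.003,0,1],
    [-0.0035,0,-0.003,0,1],
    [0,0,0,0,1]
  ]
}}

```text
clock: 18.08
position: [0.5259, 0.161, 0.2257]
tcp_rot: [1.054, -2.959, 0.0]
force: [-3.5, -3.1, 2.5]
grip_width: 0.295
grasp_force: 30.5
```

Run:
```python
from h import *
prof()
```

```text
tcp u,v,z 0.019725353650576663 0.0007611978567873177 0.22560696898617372
z0.012 a 0.056..0.057 n3
z0.016 a 0.058..0.061 n2
z0.020 a 0.060..0.062 n3
z0.024 a 0.063..0.064 n4
z0.028 a 0.063..0.067 n6
z0.032 a 0.058..0.069 n15
z0.036 a 0.052..0.065 n21
z0.040 a 0.046..0.059 n17
z0.044 a 0.037..0.057 n20
z0.048 a 0.029..0.046 n19
z0.052 a 0.024..0.037 n16
z0.056 a 0.020..0.032 n17
z0.060 a 0.018..0.027 n12
z0.064 a 0.021..0.021 n2
```

Request:
{"fn": "send_rows", "kwargs": {
  "plan": [
    [-0.004,0,-0.001,0,1],
    [-0.004,0,-0.0015,0,1],
    [-0.004,0,-0.0015,0,1],
    [-0.004,0,-0.0015,0,1],
    [-0.004,0,-0.001,0,1],
    [0,0,0,0,1]
  ]
}}

```text
clock: 18.88
position: [0.5415, 0.1736, 0.2323]
tcp_rot: [1.054, -2.959, 0.0]
force: [-2.7, -3.5, 3.7]
grip_width: 0.293
grasp_force: 32.5
```

Run:
```python
from h import *
prof()
```

```text
tcp u,v,z 0.03977087548351357 0.0007758743206680445 0.23230111112392882
z0.020 a 0.070..0.070 n1
z0.024 a 0.072..0.072 n1
z0.028 a 0.065..0.074 n17
z0.032 a 0.065..0.071 n11
z0.036 a 0.060..0.071 n15
z0.040 a 0.058..0.068 n14
z0.044 a 0.055..0.061 n11
z0.048 a 0.051..0.060 n16
z0.052 a 0.047..0.054 n16
z0.056 a 0.044..0.050 n10
z0.060 a 0.042..0.051 n13
z0.064 a 0.036..0.048 n18
z0.068 a 0.036..0.042 n10
```

Request:
{"fn": "send_rows", "kwargs": {
  "plan": [
    [-0.004,0,-0.001,0,1],
    [-0.004,0,-0.001,0,1],
    [-0.004,0,0,0,1],
    [-0.004,0,0,0,1],
    [-0.004,0,0.001,0,1],
    [-0.003,0,0.001,0,1],
    [0,0,0,0,1]
  ]
}}

```text
clock: 19.8
position: [0.5593, 0.1883, 0.232]
tcp_rot: [1.054, -2.959, -0.0]
force: [0.5, -0.3, -1.0]
grip_width: 0.292
grasp_force: 31.9
```

Run:
```python
from h import *
s=prof()
c=(222,262); cv2.imwrite("pics/i.png",cv2.resize(s[c[0]-50:c[0]+50,c[1]-50:c[1]+50],(500,500),interpolation=cv2.INTER_CUBIC))
```

```text
tcp u,v,z 0.06280927388460554 0.0009804955518911106 0.23204403322630507
z0.012 a -0.050..-0.050 n1
z0.024 a 0.088..0.090 n5
z0.028 a 0.085..0.090 n11
z0.032 a 0.083..0.090 n12
z0.036 a 0.079..0.086 n14
z0.040 a 0.077..0.085 n12
z0.044 a 0.075..0.081 n13
z0.048 a 0.072..0.077 n13
z0.052 a 0.066..0.074 n15
z0.056 a 0.041..0.073 n14
z0.060 a 0.045..0.068 n11
z0.064 a 0.059..0.068 n17
z0.068 a 0.057..0.062 n11
```

View pics/i.png

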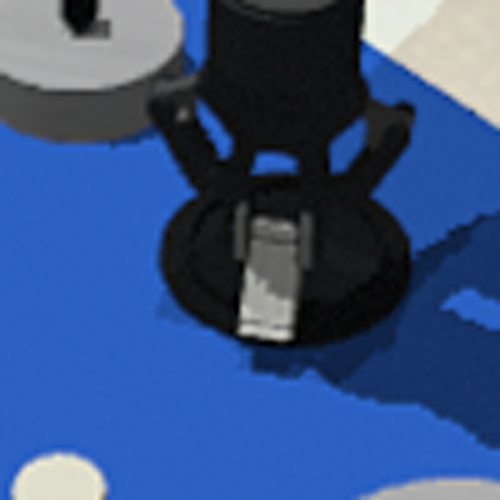

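The bar has slipped over the ring at about 52° tilt, with the grip still good: the hole end is up at about (272,225) and the closed end low at (267,330). I'll back off, come in lower and push again.

Request:
{"fn": "send_rows", "kwargs": {
  "plan": [
    [0,0,-0.007,0,1],
    [0.012,0,0,0,1],
    [0.013,0,0,0,1],
    [0,0,0.006,0,1],
    [0,0,0.005,0,1],
    [-0.004,0,0,0,1],
    [0,0,0,0,1]
  ]
}}

```text
clock: 20.72
position: [0.5431, 0.1749, 0.2285]
tcp_rot: [1.054, -2.958, 0.001]
force: [-6.9, -6.5, 12.3]
grip_width: 0.287
grasp_force: 33.3
```

Run:
```python
from h import *
prof()
```

```text
tcp u,v,z 0.04181809664782451 0.0006999468468097001 0.22852095266633068
z0.016 a 0.066..0.069 n4
z0.020 a 0.064..0.068 n10
z0.024 a 0.061..0.068 n9
z0.028 a 0.060..0.067 n15
z0.032 a 0.058..0.063 n11
z0.036 a 0.054..0.060 n11
z0.040 a 0.052..0.058 n13
z0.044 a 0.049..0.055 n14
z0.048 a 0.045..0.053 n11
z0.052 a 0.019..0.050 n14
z0.056 a 0.019..0.047 n15
z0.060 a 0.039..0.046 n14
z0.064 a 0.035..0.043 n10
z0.068 a 0.037..0.039 n3
```

Request:
{"fn": "send_rows", "kwargs": {
  "plan": [
    [-0.004,0,-0.001,0,1],
    [-0.004,0,-0.001,0,1],
    [-0.004,0,-0.001,0,1],
    [0,0,0,0,1]
  ]
}}

```text
clock: 21.28
position: [0.5524, 0.1826, 0.231]
tcp_rot: [1.054, -2.959, 0.0]
force: [-3.0, -1.6, 4.0]
grip_width: 0.289
grasp_force: 32.1
```

Run:
```python
from h import *
prof()
```

```text
tcp u,v,z 0.05381048911599528 0.0009206424537609133 0.23098074578724936
z0.012 a -0.050..-0.050 n1
z0.016 a 0.069..0.072 n5
z0.020 a 0.068..0.074 n10
z0.024 a 0.066..0.071 n9
z0.028 a 0.064..0.071 n13
z0.032 a 0.063..0.068 n11
z0.036 a 0.057..0.065 n9
z0.040 a 0.060..0.066 n8
z0.044 a 0.058..0.062 n8
z0.048 a 0.055..0.064 n14
z0.052 a 0.054..0.060 n12
z0.056 a 0.029..0.058 n16
z0.060 a 0.024..0.054 n21
z0.064 a 0.032..0.051 n11
z0.068 a 0.045..0.052 n14
z0.072 a 0.050..0.050 n1
```

Request:
{"fn": "send_rows", "kwargs": {
  "plan": [
    [-0.004,0,0,0,1],
    [-0.004,0,0,0,1],
    [-0.004,0,0,0,1],
    [0,0,0,0,1]
  ]
}}

```text
clock: 21.82
position: [0.5618, 0.1903, 0.2312]
tcp_rot: [-1.054, 2.959, 0.0]
force: [-2.4, -0.8, 4.1]
grip_width: 0.293
grasp_force: 31.5
```

Run:
```python
from h import *
prof()
```

```text
tcp u,v,z 0.06595139978655143 0.0009881647662601351 0.2312067017330089
z0.012 a 0.072..0.072 n1
z0.016 a 0.073..0.076 n7
z0.020 a 0.071..0.076 n9
z0.024 a 0.071..0.075 n10
z0.028 a 0.071..0.073 n8
z0.032 a 0.068..0.072 n12
z0.036 a 0.066..0.071 n9
z0.040 a 0.066..0.071 n11
z0.044 a 0.066..0.069 n7
z0.048 a 0.063..0.070 n10
z0.052 a 0.063..0.068 n5
z0.056 a 0.062..0.068 n9
z0.060 a 0.042..0.066 n17
z0.064 a 0.035..0.064 n20
z0.068 a 0.039..0.065 n19
z0.072 a 0.058..0.062 n7
```

Request:
{"fn": "send_rows", "kwargs": {
  "plan": [
    [-0.004,0,0,0,1],
    [-0.004,0,0,0,1],
    [-0.003,0,0,0,1],
    [0,0,0,0,1]
  ]
}}

```text
clock: 22.38
position: [0.5703, 0.1973, 0.2313]
tcp_rot: [-1.054, 2.959, 0.0]
force: [-1.5, -0.5, 4.1]
grip_width: 0.292
grasp_force: 31.2
```

Request:
{"fn": "send_rows", "kwargs": {
  "plan": [
    [0,0,-0.015,0,1],
    [0.02,0,-0.01,0,1],
    [0.03,0,0,0,1],
    [0.022,0,0,0,1],
    [0,0,0,0,1]
  ]
}}

```text
clock: 23.0
position: [0.5139, 0.1511, 0.2571]
tcp_rot: [-1.052, 2.959, 0.0]
force: [0.6, -0.4, -1.0]
grip_width: 0.294
grasp_force: 30.6
```

Run:
```python
from h import *
prof()
```

```text
tcp u,v,z 0.004893752222978142 0.0005469902321270187 0.2571365058404369
z0.012 a 0.057..0.062 n2
z0.040 a 0.007..0.010 n5
z0.044 a 0.007..0.012 n8
z0.048 a 0.007..0.012 n10
z0.052 a 0.005..0.011 n8
z0.056 a 0.004..0.009 n9
z0.060 a 0.003..0.007 n11
z0.064 a 0.002..0.008 n9
z0.068 a 0.003..0.007 n6
z0.072 a 0.001..0.006 n8
z0.076 a 0.001..0.004 n10
z0.080 a -0.002..0.006 n7
z0.084 a 0.000..0.006 n11
z0.088 a -0.021..0.004 n17
z0.092 a -0.026..0.002 n22
z0.096 a -0.010..0.001 n12
```

Request:
{"fn": "send_rows", "kwargs": {
  "plan": [
    [0,0,0.015,0,1],
    [0,0,0.01,0,1],
    [0,0,0.003,0,1],
    [0,0,0.003,0,1],
    [0,0,0.002,0,1],
    [0,0,0,0,1]
  ]
}}

```text
clock: 23.8
position: [0.5145, 0.1517, 0.2236]
tcp_rot: [-1.053, 2.959, -0.0]
force: [0.3, 0.2, 2.2]
grip_width: 0.292
grasp_force: 30.9
```

Request:
{"fn": "send_rows", "kwargs": {
  "plan": [
    [0,0,0.002,0,1],
    [0,0,0.002,0,1],
    [0,0,0,0,1]
  ]
}}

```text
clock: 24.18
position: [0.5155, 0.1522, 0.2221]
tcp_rot: [-1.051, 2.953, -0.001]
force: [1.5, 4.8, 22.1]
grip_width: 0.29
grasp_force: 33.7
```

Run:
```python
from h import *
prof()
```

```text
tcp u,v,z 0.006105819507136077 0.0003736530912981528 0.2221350005265592
z0.012 a 0.008..0.057 n9
z0.016 a 0.007..0.012 n6
z0.020 a 0.005..0.011 n9
z0.024 a 0.005..0.009 n7
z0.028 a 0.007..0.010 n6
z0.032 a 0.004..0.010 n9
z0.036 a 0.004..0.008 n10
z0.040 a 0.004..0.008 n8
z0.044 a 0.001..0.006 n12
z0.048 a 0.003..0.005 n5
z0.052 a -0.021..0.006 n11
z0.056 a -0.024..0.004 n18
z0.060 a -0.021..0.006 n18
z0.064 a -0.002..0.003 n6
```

Request:
{"fn": "send_rows", "kwargs": {
  "plan": [
    [0,0,0,0,0.1],
    [0,0,0,0,-0.2],
    [0,0,0,0,-0.2],
    [0,0,0,0,-0.2]
  ]
}}

```text
clock: 24.72
position: [0.5142, 0.1515, 0.219]
tcp_rot: [1.054, -2.959, -0.0]
force: [-0.2, -0.7, -1.3]
grip_width: 0.603
grasp_force: 0.0
```

Run:
```python
from h import *
prof(); prof("side")
P=pose(); 
s,d=vision.get_image("scene"); A=cloud("scene",d); m=(np.hypot(A[...,0]-.513,A[...,1]-.148)<.045)&(A[...,2]>.059)&(A[...,2]<.07)
q=A[m]-[.511,.148,0]; print(len(q)); print(np.percentile(q@u,[2,50,98]),np.percentile(q@v,[2,50,98]),np.median(q[:,2]))
c=(222,262); cv2.imwrite("pics/j.png",cv2.resize(s[c[0]-50:c[0]+50,c[1]-50:c[1]+50],(500,500),interpolation=cv2.INTER_CUBIC))
```

```text
tcp u,v,z 0.004755844244028132 0.0006814890584849808 0.2190069433468853
z0.012 a 0.009..0.058 n6
z0.016 a 0.010..0.013 n8
z0.020 a 0.010..0.013 n6
z0.024 a 0.009..0.013 n7
z0.028 a 0.008..0.013 n7
z0.032 a 0.009..0.013 n6
z0.036 a 0.011..0.014 n5
z0.040 a 0.010..0.013 n9
z0.044 a 0.007..0.012 n7
z0.048 a 0.010..0.014 n7
z0.052 a -0.007..0.013 n15
z0.056 a -0.014..0.013 n17
z0.060 a -0.015..0.014 n27
z0.064 a 0.009..0.009 n1
z0.116 a 0.014..0.016 n4
tcp u,v,z 0.004778063411493789 0.0006837428172490487 0.2190698470788484
z0.012 a -0.057..-0.015 n10
z0.016 a -0.016..-0.015 n6
z0.020 a -0.016..-0.014 n5
z0.024 a -0.016..-0.015 n4
z0.028 a -0.016..-0.015 n6
z0.032 a -0.017..-0.014 n6
z0.036 a -0.017..-0.015 n4
z0.040 a -0.017..-0.015 n6
z0.044 a -0.016..-0.015 n6
z0.048 a -0.016..-0.015 n5
z0.052 a -0.017..0.005 n9
z0.056 a -0.017..0.009 n22
z0.060 a -0.016..0.010 n41
z0.064 a -0.014..0.004 n2
z0.116 a -0.005..-0.005 n3
88
[-0.0149  0.0086  0.0169] [-0.0377 -0.0013  0.0369] 0.06168270887304572
```

View pics/j.png

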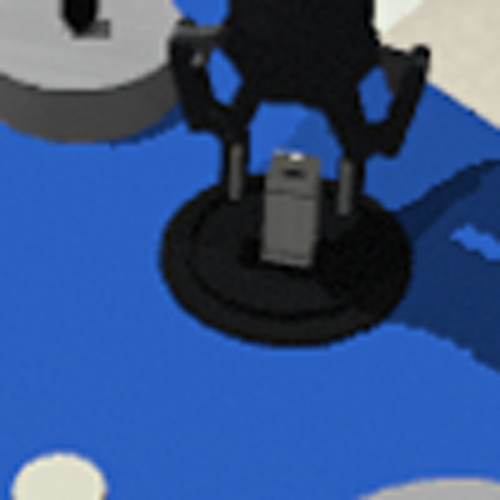

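The bar stands upright on the tray floor with the dark hole showing on top at about (293,172). I'll regrip it centrally and deeper, then lift.

Request:
{"fn": "send_rows", "kwargs": {
  "plan": [
    [0.004,0,0,0,-0.2],
    [0.003,0,0.006,0,-0.2],
    [0,0,0.007,0,-0.2],
    [0,0,0.006,0,-0.2],
    [0,0,0,0,1],
    [0,0,0,0,1],
    [0,0,0,0,1],
    [0,0,0,0,1]
  ],
  "force": 50
}}

```text
clock: 25.88
position: [0.5089, 0.1472, 0.2002]
tcp_rot: [-1.054, 2.959, -0.0]
force: [1.0, 0.3, -1.2]
grip_width: 0.292
grasp_force: 49.2
```

Request:
{"fn": "send_rows", "kwargs": {
  "plan": [
    [0,0,-0.015,0,1],
    [0,0,-0.04,0,1],
    [0,0,-0.05,0,1],
    [0,0,-0.04,0,1],
    [0,0,-0.03,0,1],
    [0,0,-0.01,0,1],
    [0,0,0,0,1],
    [0,0,0,0,1]
  ]
}}

```text
clock: 26.88
position: [0.5088, 0.1471, 0.3839]
tcp_rot: [1.053, -2.958, -0.0]
force: [0.0, -0.2, -0.3]
grip_width: 0.3
grasp_force: 49.2
```

Run:
```python
from h import *
s=prof(zlo=.12,zhi=.26); prof("side",zlo=.12,zhi=.26)
for n in("scene","side"):
  for t in ("phone","flux_jar","battery","cover_knob"):
    if n=="side" or t=="phone": 
      for r in vision.place_of(n,t): print(n,t,w(n,r["position"]))
cv2.imwrite("pics/k.png",np.hstack([cv2.resize(s[80:240,160:320],(400,400),interpolation=cv2.INTER_CUBIC),cv2.resize(vision.get_image("side")[0],(400,400))]))
```

```text
tcp u,v,z -0.0022560101536445564 0.0006821487258299634 0.38392264093971873
z0.184 a 0.008..0.009 n2
z0.188 a 0.007..0.012 n9
z0.192 a 0.009..0.013 n10
z0.196 a 0.010..0.012 n6
z0.200 a 0.009..0.014 n12
z0.204 a 0.010..0.012 n9
z0.208 a 0.009..0.013 n10
z0.212 a 0.008..0.013 n10
z0.216 a 0.009..0.012 n11
z0.220 a 0.009..0.013 n11
z0.224 a 0.008..0.012 n13
z0.228 a 0.008..0.012 n8
z0.232 a 0.010..0.014 n12
z0.236 a -0.010..0.013 n15
z0.240 a -0.011..0.014 n19
z0.244 a -0.015..0.013 n31
tcp u,v,z -0.002225412702766248 0.0006595385541659039 0.38402284708543366
z0.188 a -0.016..-0.015 n6
z0.192 a -0.016..-0.015 n7
z0.196 a -0.017..-0.014 n9
z0.200 a -0.017..-0.014 n5
z0.204 a -0.017..-0.014 n10
z0.208 a -0.017..-0.015 n8
z0.212 a -0.017..-0.015 n10
z0.216 a -0.017..-0.015 n7
z0.220 a -0.016..-0.015 n10
z0.224 a -0.016..-0.015 n8
z0.228 a -0.017..-0.014 n11
z0.232 a -0.017..-0.015 n8
z0.236 a -0.017..0.001 n12
z0.240 a -0.016..0.003 n19
z0.244 a -0.016..0.003 n31
z0.248 a -0.006..0.008 n2
side phone [0.7478 0.0231 0.0006]
side flux_jar [ 0.7367  0.2321 -0.0018]
side battery [ 0.7375 -0.2413 -0.0019]
side cover_knob [0.6576 0.4302 0.0912]
side cover_knob [ 0.5033 -0.0617  0.0616]
side cover_knob [ 0.3282 -0.1905  0.0581]
```

View pics/k.png

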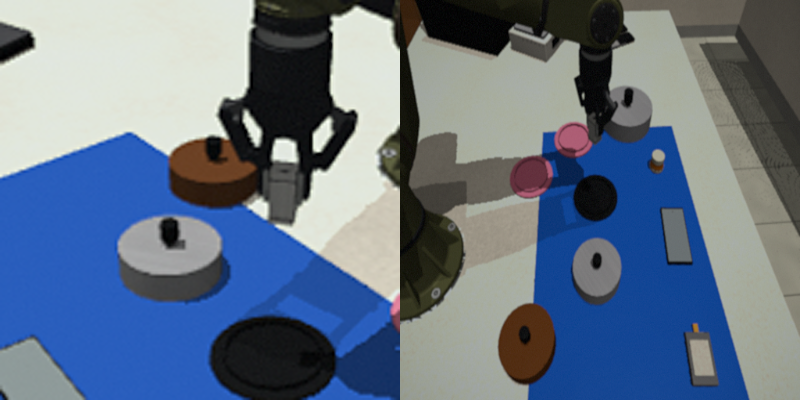

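The spacer hangs upright in the gripper at about (285,195), about 19 cm above the bench with the hole end up. The cover is flat on the bench with its knob up at (170,250), and the phone, jar and battery have not moved.

```bash
python3 -c "
from cell import order
print(order.finish_job())"
```

```text
the job is handed in; nothing more can be done
None
```

The job is handed in: the cover sits flat beside the tray with its knob up, and the gripper holds the spacer at rest, hole end straight up, its lower end about 19 cm above the bench.

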